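Pack the jammed plug home in the magazine tube

ROBOT

A 6-joint arm with a two-finger parallel gripper is mounted at the origin on a cart in front of the work surface, level with it; the furniture and walls round the work are solid. World frame = base frame: x ahead of the robot, y to its left, z up, the work surface at z = 0. Lengths are in m, angles in degrees, forces in N, time in s.
With the tool pointing down it reaches from about 0.25 to 0.775 m from the base axis. Payload 8.9 kg.
Tool frame: the origin (TCP) lies at the centre of the arm's flange, where the gripper is bolted on; the fingertips stand 173 mm ahead of it and the grasp point (between the pads) lies 155 mm ahead of it (ctrl.tips_ahead is the distance from the TCP to the fingertips, in m); z points along the fingers, y is the direction in which the jaws open and shut (so a half turn about z gives the same grasp; the last joint's range is limited). The gripper opens to 85 mm and grips with 20 to 120 N. Pads are 22 mm wide; open, the fingers measure 114 mm over their backs; the gripper's body (76 mm by 85 mm) begins 54 mm behind the grasp point. The pads swing forward as they close: fully open they stand 13 mm farther back than shut.
Start: joints at [68.05, 16.656, -8.789, 64.555, 0, 82.019], TCP at [0.127, 0.509, 0.405] pointing down, gripper open.
Joint ranges: [-144.48, 144.48], [-52.06, 99.96], [-74.48, 78.29], [-112.23, 115.85], [-86.99, 84.42], [-180, 180]. Speed limits (degrees/s): [127.2, 127.2, 159.86, 180, 180, 180].

INTERFACE

Orientations are given as [roll, pitch, yaw] about the fixed x, y, z axes, in that order (R = Rz(yaw) Ry(pitch) Rx(roll)).
In Python, from bench import ctrl gives the robot as it stands.
- The arm moves only by the tool apply_moves, never from a script. Its argument "commands" is a list that holds one entry, the list of rows, each a list of 7 numbers: the turn, a rotation vector about the tool's x, y, z in degrees, then the shift along the tool's x, y, z in mm, then the opening, from -1 (shut) to 1 (fully open). In form: [[[rx, ry, rz, x, y, z, gripper], ...]]. A call has 1 to 20 rows; each row shifts and turns the commanded pose from where the row before left it, along the tool's axes as they then stand; what a row does not reach is not made up. A row lasts 1/12 s, in which the tool goes at most 41.7 mm and 7.16 degrees, less where a joint would pass 70% of its speed; a pose out of reach is approached as far as the arm can. A call with a gripper value outside its range is refused whole. The fingers move at their own pace and stop on an object; "force" is the grip in N (left out, the last holds). Time passes only in rows, so rows that do not move let the fingers close. It gives the time, the measured TCP pose, the force and the opening at its end, in the units of the state.
- ctrl.get_obs(): the state, without advancing time (a new reading comes with each control period).
- ctrl.camera(name): name is "scene" or "side" or "wrist"; returns the picture (400x640x3 uint8, blue, green, red); there is no depth.
- ctrl.camera_model(name): a dict with "mtx" (3x3 intrinsics, pixels), "xyz" and "rotation" of the camera in the world. Camera axes: x right, y down, z forward; pixel columns grow to the right and rows downward; lengths in m; the calibration is good to about 2 mm. A picture is of the moment at which its call begins: read the wrist's pose just before it. camera_model takes no time and is no camera call; for the wrist camera it gives the pose at the moment of the call.
- ctrl.finish_job(): hands the job in, once; it reports no verdict.
Trained networks look in the newest picture that a camera, given by its name, has taken for a name from the list of things; names that differ only in an ending like _2 or _b are one class to them, and where a whole thing is asked for, a point or a joint stands for the part that bears it (a point fixed in the world has none). Each returns a list of dicts, best first, with "p" (0 to 1); they miss things now and then, are a little off and sometimes report something else, mostly with a low value. They report only what shows in the picture. A call takes as long as a camera call. They do not tell look-alikes from the thing itself.
- ctrl.outline_of(camera, target): "region" (400x640 bool, what is visible of it) and "point" ([column, row] in pixels, amid what is visible of it).
- ctrl.spot_point(camera, target): "point" ([column, row] in pixels: a listed point, or the origin of a listed thing).
The state is a dict: "t": time; "qpos": joint angles; "qd": joint speeds; "joint_torque": joint torques, N m; "ee_pos": TCP position; "orientation": TCP orientation; "ft_force": force on the tool from outside, world axes, zero at the start; "moment": the same for the moment, N m; "opening": finger opening in m.
Only numpy, scipy, OpenCV 4.12 (cv2) and the standard library are available. Lean on these libraries where they do the work, as an engineer would, in place of code of your own. Each camera call takes 0.05 s, during which the arm holds its last target.

TASK

The last wooden plug has jammed partway down the clear magazine tube. Take the long packing rod (red grip) from the stand, put it down the tube and press the plug firmly home against the plugs below, then let go, leaving the rod standing in the tube. Leave the short rod (blue grip) in the stand.

Things in the scene. Friction and masses are not known exactly. Their poses are not given: they have to be found in the camera images.
- tube: Fixed upright clear tube, orange funnel mouth, 100x100x10 mm plywood foot. Origin: centre of the foot's underside, on the bench; z up along the tube's axis. Mouth 110 mm above the origin, 60 mm outside. Bore diameter 32 mm; above 96 mm the funnel widens to 52 mm. Two dark wood plugs, 12 mm thick, lie packed at the bottom, their top at 34 mm.
- plug (a joint): Height (m) of the jammed third plug (dark wood, diameter 29 mm, 12 mm thick) above its home: 0 when on the two packed plugs, at most 0.05. Its top is 46 mm plus this value above the tube's origin. It starts 18 to 35 mm high, slides down under about 5 N, stays where it is left and stops firmly at 0; there, press firmly with 10 to 20 N.
- long_rod: The rod to use, 120 g, 146 mm: aluminium shank 16 mm thick, 80 mm long; steel collar 42 mm wide, 6 mm thick; round red grip 27 mm thick, 60 mm tall, on top. Origin: centre of the lower tip; z up along the rod. It hangs by its collar in a 25 mm hole of a fixed wooden stand (80x230 mm board, top at 90 mm), tip at 10 mm; lift 80 mm to clear. The two rods are 120 mm apart along the board.
- short_rod: The wrong rod, to be left alone: the same with a blue grip and a shank only 40 mm long, in the stand's other hole, tip 50 mm and top 156 mm above the bench (carry over or round it); its collar would meet the tube's mouth before the plug is home. Origin: centre of the lower tip, z up.
Things that resemble listed ones, but are neither listed nor needed, are in the scene too. There is more than one size of the long_rod; the job needs the smallest.

How it is judged:
By the outcome, as a careful person would: the job done as asked, in the order asked, and still so for the second after the job is handed in, with the robot touching nothing.
It also fails if it takes over 38 s, if anything falls off the work surface, if the arm or the gripper's body presses on something with over 40 N, if the wrist force passes 120 N, or if a joint passes its speed limit or range.

## Working session

There is one attempt and no reset: what is moved stays moved. The work goes in short steps, Python scripts to look and compute and a tool call to move; the robot and the scene stay as the last step left them, time stands still between calls to the robot, and variables do not carry over. Pictures are saved under pics/ and viewed, and the job is handed in when it is done.

Besides the shell and the picture viewer there is one more tool, called after "Request:" as name(argument=value, ...) on one line, values as JSON. apply_moves: Moves the arm, as the interface text tells. Its arguments: {"type":"object","properties":{"commands":{"type":"array"},"force":{"type":"number"}},"required":["commands"]}

```bash
ls; mkdir -p pics
python3 - <<'E'
from bench import ctrl
import cv2,numpy as np
o=ctrl.get_obs()
print({k:np.round(v,3) for k,v in o.items()})
for n in ["scene","side","wrist"]:
    im=ctrl.camera(n); cv2.imwrite(f"pics/{n}0.png",im)
    m=ctrl.camera_model(n); print(n,np.round(m["mtx"],1).tolist(),np.round(m["xyz"],3),np.round(m["rotation"],3).tolist())
    for t in ["tube","plug","long_rod","short_rod"]:
        print(t,[(np.round(d["point"]),round(d["p"],2)) for d in ctrl.outline_of(n,t)],[(np.round(d["point"]),round(d["p"],2)) for d in ctrl.spot_point(n,t)])
print(ctrl.get_obs()["t"])
E
```

```text
pics
{'t': np.float64(0.0), 'qpos': array([ 6.8050e+01,  1.6689e+01, -8.8320e+00,  6.4555e+01, -2.0000e-03,
        8.2015e+01]), 'qd': array([-0.141, -0.101,  0.074, -0.034,  0.075,  0.016]), 'joint_torque': array([-0.0000e+00, -5.3715e+01,  3.3137e+01,  1.6000e-02, -0.0000e+00,
        0.0000e+00]), 'ee_pos': array([0.127, 0.509, 0.404]), 'orientation': array([-1.79924e+02, -9.00000e-03,  1.66035e+02]), 'ft_force': array([ 0.19 , -0.165,  0.063]), 'moment': array([-0.002,  0.019,  0.008]), 'opening': np.float64(0.085)}
scene [[372.9, 0.0, 320.4], [0.0, 372.9, 195.6], [0.0, 0.0, 1.0]] [-0.033 -0.702  0.513] [-119.235, 0.542, -46.165]
tube [(array([242., 173.]), 0.92)] [(array([244., 179.]), 0.87)]Traceback (most recent call last):
  File "<stdin>", line 9, in <module>
ValueError: it knows: long_rod, short_rod, tube
```

```bash
cat > h.py <<'E'
from bench import ctrl
import cv2,numpy as np
from scipy.spatial.transform import Rotation as R
def cam(n):
    m=ctrl.camera_model(n); return np.array(m["mtx"]),np.array(m["xyz"]),R.from_euler("xyz",m["rotation"],degrees=True).as_matrix()
def ray(c,p):
    K,x,Rm=c; d=Rm@np.linalg.solve(K,[p[0],p[1],1.]); return x,d/np.linalg.norm(d)
def atz(c,p,z):
    x,d=ray(c,p); return x+d*(z-x[2])/d[2]
def proj(c,P):
    K,x,Rm=c; q=K@(Rm.T@(np.array(P)-x)); return q[:2]/q[2]
def tri(*cp):
    A=np.zeros((3,3));b=np.zeros(3);L=[ray(c,p) for c,p in cp]
    for x,d in L:
        M=np.eye(3)-np.outer(d,d);A+=M;b+=M@x
    P=np.linalg.solve(A,b); return P,[np.linalg.norm((np.eye(3)-np.outer(d,d))@(P-x)) for x,d in L]
E
python3 - <<'E'
from h import *
for n in ["scene","side","wrist"]:
    im=ctrl.camera(n); cv2.imwrite(f"pics/{n}1.png",im)
    m=ctrl.camera_model(n); print(n,np.round(m["xyz"],3),np.round(m["rotation"],2))
    for t in ["tube","long_rod","short_rod"]:
        print(t,[(np.round(d["point"]),round(d["p"],2)) for d in ctrl.outline_of(n,t)],[(np.round(d["point"]),round(d["p"],2)) for d in ctrl.spot_point(n,t)])
print(ctrl.get_obs()["t"])
E
```

```text
scene [-0.033 -0.702  0.513] [-119.23    0.54  -46.16]
tube [(array([241., 169.]), 0.85)] [(array([243., 177.]), 0.86)]
long_rod [(array([343., 178.]), 0.94), (array([444., 180.]), 0.66), (array([433., 227.]), 0.62)] [(array([343., 211.]), 0.95), (array([428., 279.]), 0.68)]
short_rod [(array([387., 189.]), 0.7)] [(array([384., 216.]), 0.75)]
side [ 0.515 -1.158  0.777] [-124.42   -0.44   -0.93]
tube [(array([329., 162.]), 0.8)] [(array([327., 170.]), 0.88)]
long_rod [(array([317., 270.]), 0.94), (array([363., 256.]), 0.88), (array([347., 197.]), 0.58), (array([357., 217.]), 0.45)] [(array([318., 313.]), 0.72), (array([359., 298.]), 0.64)]
short_rod [(array([357., 220.]), 0.67)] [(array([358., 241.]), 0.75)]
wrist [0.051 0.528 0.373] [1.6228e+02 5.0000e-02 7.6070e+01]
tube [] []
long_rod [] []
short_rod [] []
1.25
```

View pics/scene0.png

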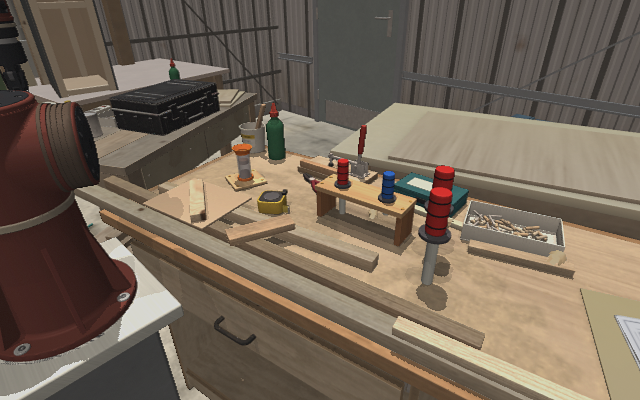

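View pics/side1.png

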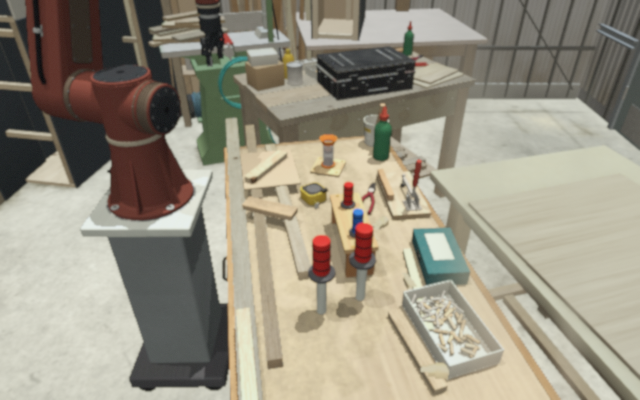

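View pics/wrist1.png

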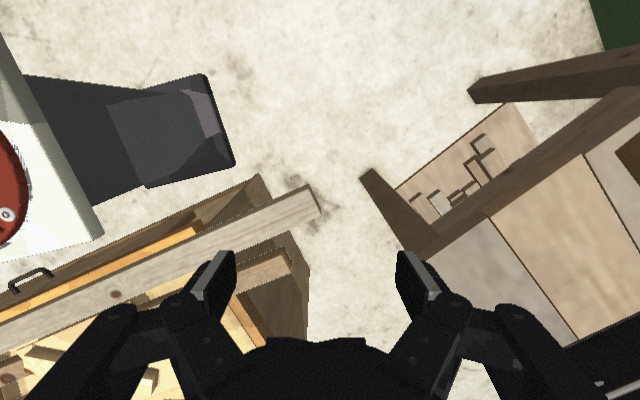

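Candidates for long_rod (scene pixels): (343,178), hanging in the stand next to the blue one; (444,180) and (433,227), much larger ones standing free on the bench. The first fits: in the stand and the smallest. I'll confirm this with a crop and triangulate.

Run:
```python
from h import *
im=cv2.imread("pics/scene0.png");im2=cv2.imread("pics/side1.png")
a=cv2.resize(im[130:260,210:470],None,fx=3,fy=3,interpolation=cv2.INTER_CUBIC); cv2.imwrite("pics/c1.png",a)
b=cv2.resize(im2[125:325,290:410],(360,600),interpolation=cv2.INTER_CUBIC); cv2.imwrite("pics/c2.png",b)
S,D=cam("scene"),cam("side")
for nm,p,q in [("tube",(243.5,178),(327,170)),("long",(343,211),None),("short",(384,216),(358,241)),("big",(428,279),(318,313))]:
    z={"long":.01,"short":.05}.get(nm,0.)
    print(nm,atz(S,p,z).round(3),*( (atz(D,q,z).round(3),tri((S,p),(D,q))[0].round(3)) if q else ()))
```

```text
tube [0.543 0.187 0.   ] [0.531 0.148 0.   ] [0.531 0.163 0.003]
long [ 0.593 -0.176  0.01 ]
short [ 0.591 -0.301  0.05 ] [ 0.604 -0.281  0.05 ] [ 0.602 -0.29   0.048]
big [ 0.524 -0.459  0.   ] [ 0.505 -0.468 -0.   ] [ 0.507 -0.47   0.011]
```

View pics/c1.png

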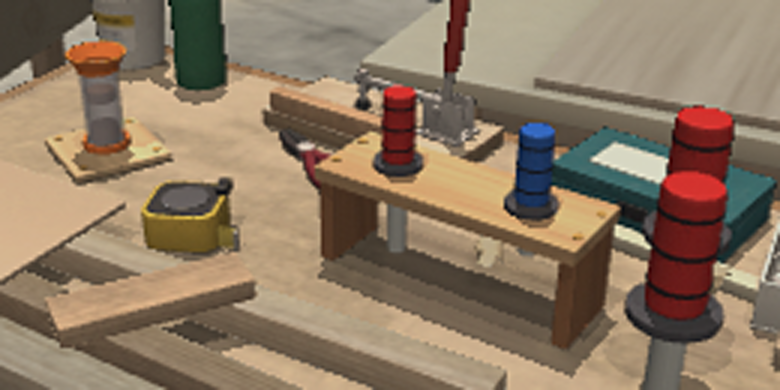

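View pics/c2.png

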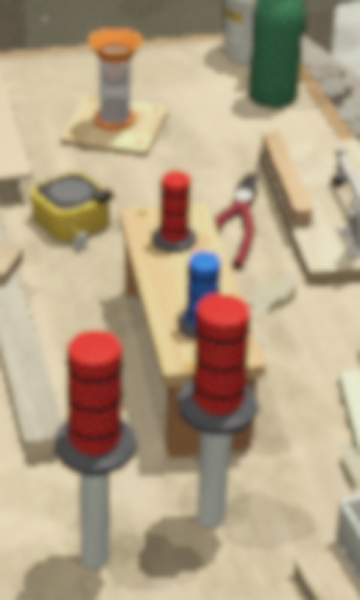

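The crop shows a red-gripped rod in the stand at (343,178) with a thin shank reaching almost to the bench, and the blue one beside it. The big reds at (444,180) and (433,227) stand on the bench outside the stand. So the red rod in the stand is the target.

Run:
```python
from h import *
S,D=cam("scene"),cam("side")
for nm,p,q,z in [("longtop",(343.3,161),(348.7,184.5),.156),("shorttop",(210+537/3,130+130/3),(290+204/3,125+262/3),.156),("mouth",(242.3,147.5),(328.7,138),.11)]:
    P,e=tri((S,p),(D,q));print(nm,atz(S,p,z).round(3),atz(D,q,z).round(3),P.round(3),np.round(e,4))
o=ctrl.get_obs();T=R.from_euler("xyz",o["orientation"],degrees=True).as_matrix()
print(T.round(3)); K,x,Rm=cam("wrist");print("cam in tool",(T.T@(x-o["ee_pos"])).round(3),(T.T@Rm).round(3))
print("tool shift to hover tube", (T.T@(np.array([.536,.165,.405])-o["ee_pos"])).round(3))
```

```text
longtop [ 0.581 -0.183  0.156] [ 0.582 -0.186  0.156] [ 0.582 -0.182  0.154] [0.0007 0.0007]
shorttop [ 0.598 -0.299  0.156] [ 0.598 -0.305  0.156] [ 0.598 -0.3    0.154] [0.0017 0.0017]
mouth [0.535 0.161 0.11 ] [0.537 0.164 0.11 ] [0.537 0.164 0.109] [0.0007 0.0007]
[[-0.97   0.241  0.   ]
 [ 0.241  0.97   0.   ]
 [-0.     0.    -1.   ]]
cam in tool [ 0.078 -0.     0.032] [[ 0.001 -0.953 -0.304]
 [ 1.     0.001 -0.001]
 [ 0.001 -0.304  0.953]]
tool shift to hover tube [-0.48  -0.235 -0.   ]
```

Request:
apply_moves(commands=[[[0,0,0,-30,-14.7,0,1],[0,0,0,-30,-14.7,0,1],[0,0,0,-30,-14.7,0,1],[0,0,0,-30,-14.7,0,1],[0,0,0,-30,-14.7,0,1],[0,0,0,-30,-14.7,0,1],[0,0,0,-30,-14.7,0,1],[0,0,0,-30,-14.7,0,1],[0,0,0,-30,-14.7,0,1],[0,0,0,-30,-14.7,0,1],[0,0,0,-30,-14.7,0,1],[0,0,0,-30,-14.7,0,1],[0,0,0,-30,-14.7,0,1],[0,0,0,-30,-14.7,0,1],[0,0,0,-30,-14.7,0,1],[0,0,0,-30,-14.7,0,1],[0,0,0,0,0,0,1],[0,0,0,0,0,0,1],[0,0,0,0,0,0,1]]])

```text
t: 2.83
ee_pos: [0.5355, 0.1654, 0.4045]
orientation: [-180.0, -0.1, 166.0]
ft_force: [-0.4, -0.3, -0.5]
opening: 0.0852
```

Run:
```python
from h import *
o=ctrl.get_obs(); W=cam("wrist"); im=ctrl.camera("wrist"); cv2.imwrite("pics/w2.png",im)
np.savez("w2.npz",K=W[0],x=W[1],R=W[2])
print(o["t"],o["ee_pos"].round(4),o["orientation"].round(2))
for d in ctrl.spot_point("wrist","tube"): print(d, atz(W,d["point"],0))
for d in ctrl.outline_of("wrist","tube"): print(d["point"],d["p"])
print(proj(W,[.536,.164,.11]),proj(W,[.536,.164,0]))
```

```text
2.8333 [0.5355 0.1654 0.4045] [-1.8000e+02 -5.0000e-02  1.6601e+02]
{'point': [312.7, 169.8], 'p': 0.55} [0.53226956 0.16196221 0.        ]
[314.45421641 195.05029095] [314.80266429 172.04711446]
```

View pics/w2.png

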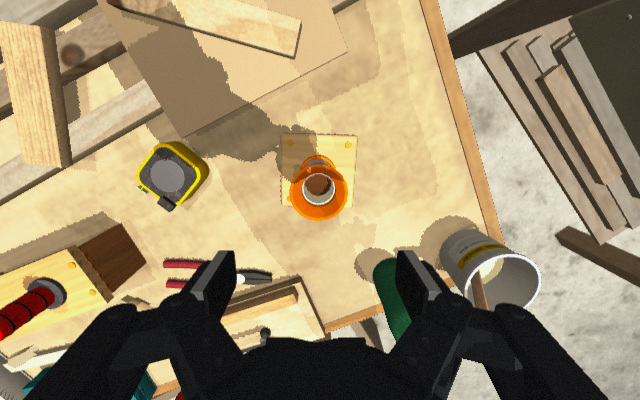

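The wrist view shows the orange mouth around (319,192), with the plug visible at about (319,185). I'll fit the mouth rim and the plug.

Run:
```python
from h import *
im=cv2.imread("pics/w2.png"); f=np.load("w2.npz");W=(f["K"],f["x"],f["R"])
cv2.imwrite("pics/c3.png",cv2.resize(im[120:230,260:380],None,fx=5,fy=5,interpolation=cv2.INTER_CUBIC))
from scipy.optimize import least_squares
h=cv2.cvtColor(im,cv2.COLOR_BGR2HSV); m=cv2.inRange(h,(5,190,120),(18,255,255)); m[:, :280]=0;m[:,360:]=0;m[:140]=0;m[230:]=0
c=max(cv2.findContours(m,0,1)[0],key=cv2.contourArea)
hull=cv2.convexHull(c)[:,0].astype(float); print(hull.min(0),hull.max(0))
c=c[:,0].astype(float); low=c[c[:,1]>175]
hl=[p for p in hull if p[1]>172]
P=np.array([atz(W,p,.11)[:2] for p in hl])
s=least_squares(lambda v:np.hypot(*(P-v[:2]).T)-v[2],[.536,.164,.03],loss="soft_l1",f_scale=.001);print(s.x,len(P),np.abs(s.fun).max())
```

```text
[289. 156.] [345. 220.]
[0.53502044 0.16753881 0.02838705] 18 0.0009943987224199022
```

View pics/c3.png

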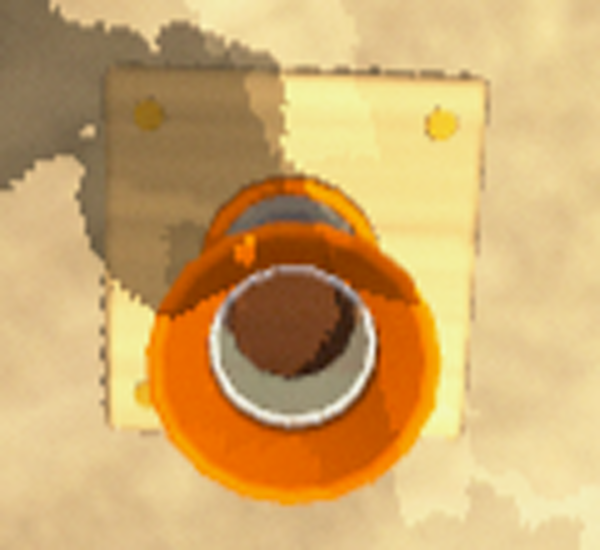

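Run:
```python
from h import *
f=np.load("w2.npz");W=(f["K"],f["x"],f["R"])
g=lambda u,v,z:atz(W,(260+u/5-.4,120+v/5-.4),z)[:3]
print("rim",g(295,362,.11), "w",np.linalg.norm(g(150,362,.11)-g(440,362,.11)),"h",np.linalg.norm(g(295,222,.11)-g(295,503,.11)))
print("bore",g(294,347,.096),np.linalg.norm(g(211,347,.096)-g(377,347,.096)))
c=[g(u,v,.01) for u,v in [(105,68),(490,78),(465,437),(105,430)]]
print("foot",(c[0]+c[2])/2,(c[1]+c[3])/2,np.linalg.norm(c[0]-c[2]),np.linalg.norm(c[1]-c[3]))
```

```text
rim [0.53393185 0.16874416 0.11      ] w 0.0573853096048669 h 0.05791036522901494
bore [0.53467918 0.16849108 0.096     ] 0.03448257076971087
foot [0.53444394 0.16892836 0.01      ] [0.53451209 0.1682285  0.01      ] 0.13879829610168803 0.140038901991897
```

Request:
apply_moves(commands=[[[0,0,0,-12.9,-32.6,0,1],[0,0,0,-12.9,-32.6,0,1],[0,0,0,-12.9,-32.6,0,1],[0,0,0,-12.9,-32.6,0,1],[0,0,0,-12.9,-32.6,0,1],[0,0,0,-12.9,-32.6,0,1],[0,0,0,-12.9,-32.6,0,1],[0,0,0,-12.9,-32.6,0,1],[0,0,0,-12.9,-32.6,0,1],[0,0,0,-12.9,-32.6,0,1],[0,0,0,0,0,0,1],[0,0,0,0,0,0,1],[0,0,0,0,0,0,1]]])

```text
t: 4.07
ee_pos: [0.5821, -0.1813, 0.4047]
orientation: [180.0, -0.0, 166.1]
ft_force: [0.5, -0.8, -0.2]
opening: 0.0856
```

Run:
```python
from h import *
o=ctrl.get_obs(); W=cam("wrist"); im=ctrl.camera("wrist"); cv2.imwrite("pics/w3.png",im)
np.savez("w3.npz",K=W[0],x=W[1],R=W[2])
print(o["t"],o["ee_pos"].round(4),o["orientation"].round(2))
print(proj(W,[.582,-.182,.156]),proj(W,[.582,-.182,.096]))
cv2.imwrite("pics/c4.png",cv2.resize(im[120:240,250:380],None,fx=5,fy=5,interpolation=cv2.INTER_CUBIC))
```

```text
4.0667 [ 0.5821 -0.1813  0.4047] [ 1.7998e+02 -2.0000e-02  1.6606e+02]
[314.68309772 209.7663397 ] [314.85986406 190.262871  ]
```

View pics/w3.png

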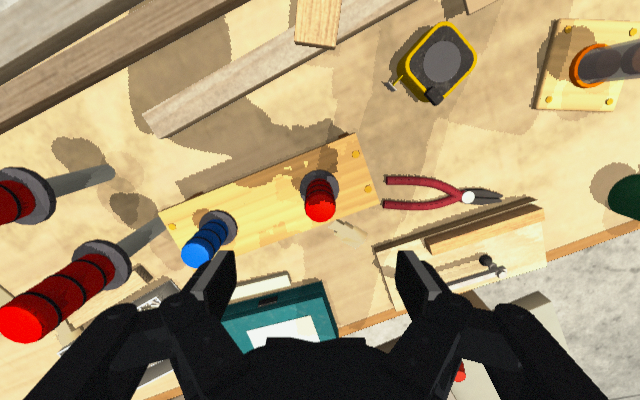

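View pics/c4.png

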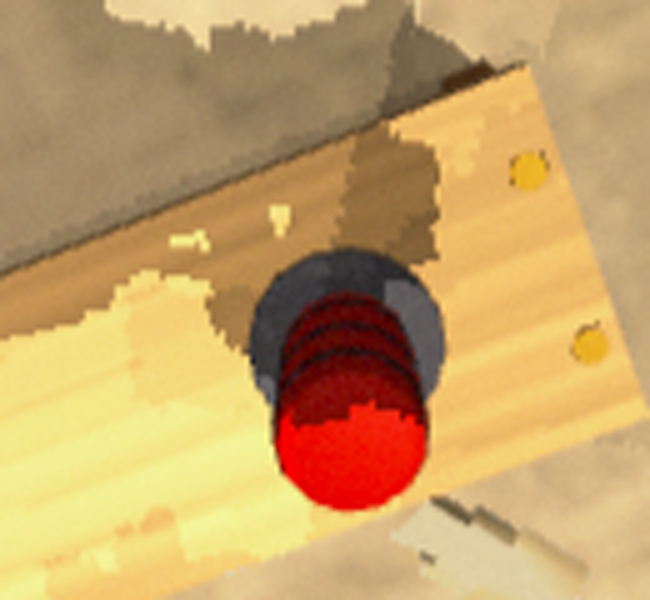

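Run:
```python
from h import *
f=np.load("w3.npz");W=(f["K"],f["x"],f["R"])
print("top",atz(W,(319.8,206.8),.156),"collar",atz(W,(250+346/5-.4,120+342/5-.4),.096))
o=ctrl.get_obs();T=R.from_euler("xyz",o["orientation"],degrees=True).as_matrix()
for d in(.142,.155,.160): print(proj(W,o["ee_pos"]+T@[0,0,d]), proj(W,o["ee_pos"]+T@[0,.0425,d]), proj(W,o["ee_pos"]+T@[0,-.0425,d]))
print(f["K"])
```

```text
top [ 0.58048032 -0.17724104  0.156     ] collar [ 0.58061455 -0.17744035  0.096     ]
[316.57351803 287.21969305] [408.05537099 287.25633001] [225.13942931 287.18307521]
[316.49394064 271.75664328] [399.91362796 271.78636855] [233.11397157 271.72693215]
[316.46694542 266.5110787 ] [397.15177158 266.53862105] [235.81927651 266.48354904]
[[275.8224904    0.         315.43983534]
 [  0.         275.8224904  199.77615231]
 [  0.           0.           1.        ]]
```

Request:
apply_moves(commands=[[[0,0,0,2,2.5,12,1],[0,0,0,0,0,20,1],[0,0,0,0,0,20,1],[0,0,0,0,0,20,1],[0,0,0,0,0,20,1],[0,0,0,0,0,20,1],[0,0,0,0,0,10,1],[0,0,0,0,0,0,1],[0,0,0,0,0,0,1]]], force=60)

```text
t: 4.87
ee_pos: [0.581, -0.1784, 0.2831]
orientation: [180.0, -0.0, 166.1]
ft_force: [0.3, -0.1, -0.1]
opening: 0.0849
```

Run:
```python
from h import *
o=ctrl.get_obs(); im=ctrl.camera("wrist"); cv2.imwrite("pics/w4.png",im)
print(o["t"],o["ee_pos"].round(4),o["ft_force"].round(2))
```

```text
4.8667 [ 0.581  -0.1784  0.2831] [ 0.26 -0.11 -0.08]
```

View pics/w4.png

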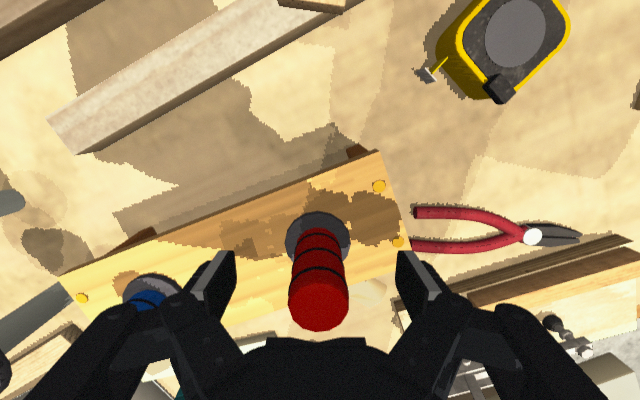

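The red grip, top at (319,305), stands between the pads at 234 and 397, nearly centred. The blue rod is clear of the left finger. Closing.

Request:
apply_moves(commands=[[[0,0,0,0,0,0,-1],[0,0,0,0,0,0,-1],[0,0,0,0,0,0,-1],[0,0,0,0,0,0,-1],[0,0,0,0,0,0,-1],[0,0,0,0,0,0,-1],[0,0,0,0,0,0,-1],[0,0,0,0,0,0,-1],[0,0,0,0,0,0,-1],[0,0,0,0,0,0,-1]]], force=60)

```text
t: 5.75
ee_pos: [0.581, -0.1792, 0.2832]
orientation: [180.0, 0.0, 166.0]
ft_force: [-0.8, 0.8, 4.6]
opening: 0.0259
```

Run:
```python
from h import *
o=ctrl.get_obs()
print(o["t"],o["ee_pos"].round(4),o["orientation"].round(2),o["ft_force"].round(2),o["moment"].round(3),o["opening"])
```

```text
5.75 [ 0.581  -0.1792  0.2832] [1.8000e+02 4.0000e-02 1.6603e+02] [-0.8   0.84  4.64] [ 0.205  0.208 -0.049] 0.025918041146323272
```

Gripped, opening 26 mm on the 27 mm grip. Lifting 125 mm.

Request:
apply_moves(commands=[[[0,0,0,0,0,-5,-1],[0,0,0,0,0,-10,-1],[0,0,0,0,0,-10,-1],[0,0,0,0,0,-10,-1],[0,0,0,0,0,-10,-1],[0,0,0,0,0,-10,-1],[0,0,0,0,0,-10,-1],[0,0,0,0,0,-10,-1],[0,0,0,0,0,-10,-1],[0,0,0,0,0,-10,-1],[0,0,0,0,0,-10,-1],[0,0,0,0,0,-10,-1],[0,0,0,0,0,-10,-1],[0,0,0,0,0,0,-1],[0,0,0,0,0,0,-1]]])

```text
t: 7.0
ee_pos: [0.5811, -0.1793, 0.4082]
orientation: [-180.0, 0.1, 166.0]
ft_force: [0.2, -0.4, -1.3]
opening: 0.026
```

Run:
```python
from h import *
o=ctrl.get_obs(); 
print(o["t"],o["ee_pos"].round(4),o["orientation"].round(2),o["ft_force"].round(2),o["moment"].round(3),o["opening"])
a=ctrl.camera("wrist"); b=ctrl.camera("scene"); c=ctrl.camera("side")
cv2.imwrite("pics/w5.png",np.vstack([np.hstack([cv2.resize(b[100:250,290:440],(400,400)),cv2.resize(c[120:270,270:420],(400,400))])]))
cv2.imwrite("pics/w5w.png",a); cv2.imwrite("pics/s5.png",b); cv2.imwrite("pics/d5.png",c)
```

```text
7.0 [ 0.5811 -0.1793  0.4082] [-1.7999e+02  6.0000e-02  1.6603e+02] [ 0.23 -0.44 -1.32] [-0.005  0.029 -0.007] 0.025973748110121774
```

View pics/w5.png

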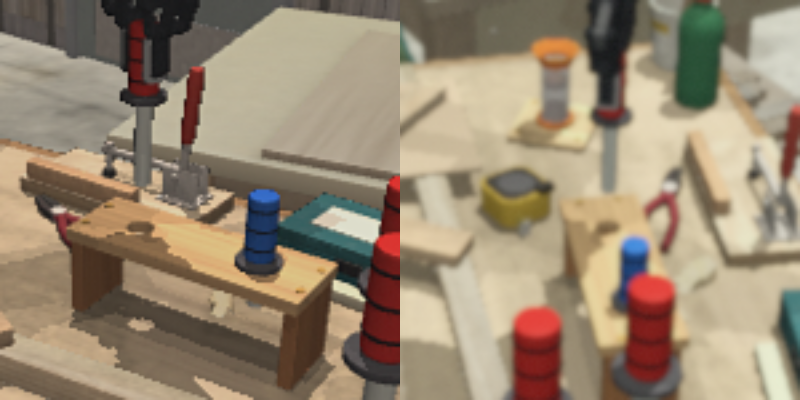

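View pics/w5w.png

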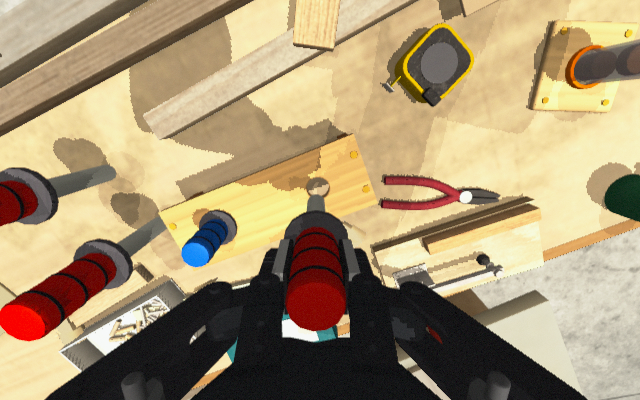

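Rod is out and upright. Stand hole is empty in scene at (342,185); blue stays.

Run:
```python
from h import *
S,D=cam("scene"),cam("side")
print(tri((S,(343.4,168.5)),(D,(348.6,190.0))))
# collar centre
print(tri((S,(290+143*.375,100+96*.375)),(D,(270+212*.375,120+116*.375))))
W=cam("wrist")
im=cv2.imread("pics/w5w.png");cv2.imwrite("pics/c6.png",cv2.resize(im[170:350,260:380],(400,600),interpolation=cv2.INTER_CUBIC))
for z in(.135,.215,.281): print(proj(W,[.5811,-.1793,z]))
```

```text
(array([ 0.58272999, -0.18175716,  0.13611903]), [np.float64(0.0005576127363494929), np.float64(0.0005576127363494546)])
(array([ 0.58259106, -0.18115695,  0.21561524]), [np.float64(0.0010614230809030804), np.float64(0.0010614230809031036)])
[315.53542611 201.68124009]
[315.49428458 240.49304966]
[315.41863187 311.86177875]
```

View pics/c6.png

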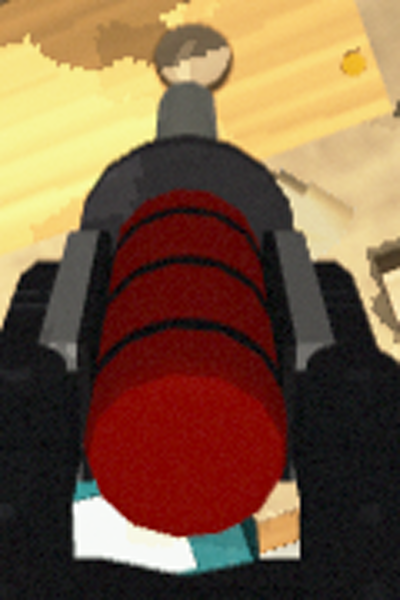

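Request:
apply_moves(commands=[[[0,0,0,4,10,0,-1],[0,0,0,9,23,0,-1],[0,0,0,9,23,0,-1],[0,0,0,9,23,0,-1],[0,0,0,9,23,0,-1],[0,0,0,9,23,0,-1],[0,0,0,9,23,0,-1],[0,0,0,9,23,0,-1],[0,0,0,9,23,0,-1],[0,0,0,9,23,0,-1],[0,0,0,9,23,0,-1],[0,0,0,9,23,0,-1],[0,0,0,9,23,0,-1],[0,0,0,9,23,0,-1],[0,0,0,7,16,0,-1],[0,0,0,0,0,0,-1],[0,0,0,0,0,0,-1],[0,0,0,0,0,0,-1]]])

```text
t: 8.65
ee_pos: [0.5349, 0.167, 0.4074]
orientation: [-180.0, -0.0, 166.1]
ft_force: [-0.4, -0.9, -0.2]
opening: 0.0258
```

Run:
```python
from h import *
o=ctrl.get_obs(); 
print(o["t"],o["ee_pos"].round(4),o["orientation"].round(2),o["ft_force"].round(2),o["moment"].round(3),o["opening"])
W=cam("wrist");a=ctrl.camera("wrist"); b=ctrl.camera("scene"); c=ctrl.camera("side")
np.savez("w7.npz",K=W[0],x=W[1],R=W[2])
cv2.imwrite("pics/w7.png",np.hstack([cv2.resize(b[90:190,200:280],(400,500),interpolation=cv2.INTER_CUBIC),cv2.resize(c[90:190,290:370],(400,500),interpolation=cv2.INTER_CUBIC)]))
cv2.imwrite("pics/w7w.png",cv2.resize(a[130:350,250:390],(420,600),interpolation=cv2.INTER_CUBIC))
```

```text
8.65 [0.5349 0.167  0.4074] [-1.7997e+02 -2.0000e-02  1.6605e+02] [-0.36 -0.9  -0.2 ] [-0.029  0.017 -0.002] 0.02579767767397994
```

View pics/w7.png

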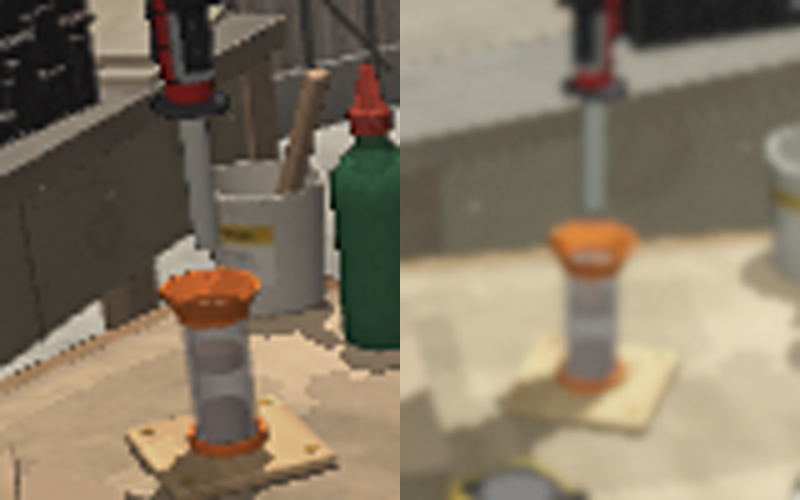

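View pics/w7w.png

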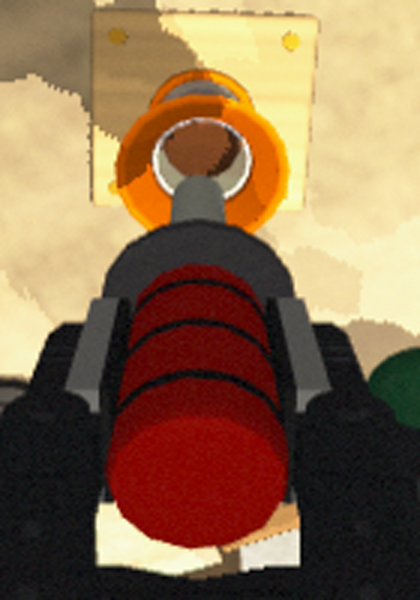

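Tip is over the mouth within about 2 mm in all three views (clearance 8 mm). Going down.

Request:
apply_moves(commands=[[[0,0,0,0,0.5,4,-1],[0,0,0,0,0,5,-1],[0,0,0,0,0,5,-1],[0,0,0,0,0,5,-1],[0,0,0,0,0,5,-1],[0,0,0,0,0,5,-1],[0,0,0,0,0,5,-1],[0,0,0,0,0,5,-1],[0,0,0,0,0,4,-1],[0,0,0,0,0,0,-1]]], force=80)

```text
t: 9.63
ee_pos: [0.535, 0.1675, 0.3637]
orientation: [-180.0, -0.1, 166.0]
ft_force: [-0.2, 0.0, -1.8]
opening: 0.0253
```

```bash
cat > q.py <<'E'
from h import *
o=ctrl.get_obs(); 
print(o["t"],o["ee_pos"].round(4),o["ft_force"].round(2),o["moment"].round(3),o["opening"])
E
cat > look.py <<'E'
import sys; exec(open("q.py").read()); n=sys.argv[1]
b=ctrl.camera("scene"); c=ctrl.camera("side")
cv2.imwrite(f"pics/{n}.png",np.hstack([cv2.resize(b[90:190,200:280],(400,500),interpolation=cv2.INTER_CUBIC),cv2.resize(c[90:190,290:370],(400,500),interpolation=cv2.INTER_CUBIC)]))
E
python3 look.py l8
```

```text
9.6333 [0.535  0.1675 0.3637] [-0.17  0.04 -1.76] [0.025 0.044 0.035] 0.025270888878071412
```

View pics/l8.png

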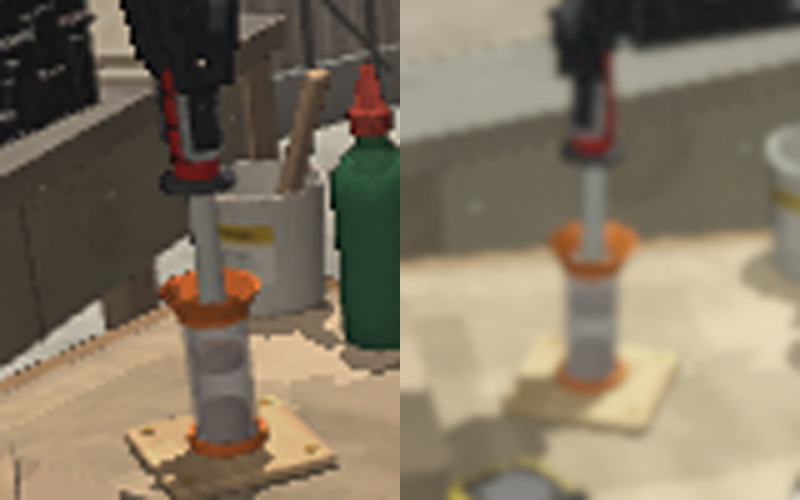

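Rod is in the bore with no side load. Home should be at a TCP height of about 0.319; I'll descend to about 0.327, then creep.

Request:
apply_moves(commands=[[[0,0,0,0,0,3,-1],[0,0,0,0,0,3,-1],[0,0,0,0,0,3,-1],[0,0,0,0,0,3,-1],[0,0,0,0,0,3,-1],[0,0,0,0,0,3,-1],[0,0,0,0,0,3,-1],[0,0,0,0,0,3,-1],[0,0,0,0,0,3,-1],[0,0,0,0,0,3,-1],[0,0,0,0,0,3,-1],[0,0,0,0,0,3,-1]]])

```text
t: 10.73
ee_pos: [0.5353, 0.1675, 0.3286]
orientation: [180.0, 0.0, 166.0]
ft_force: [-0.9, -0.5, 2.3]
opening: 0.0252
```

```bash
python3 q.py
```

```text
10.7333 [0.5353 0.1675 0.3286] [-0.91 -0.5   2.29] [-0.235  0.205 -0.02 ] 0.025233043174066237
```

Force is about 4 N above the hanging baseline, so the plug is sliding. Creeping on.

Request:
apply_moves(commands=[[[0,0,0,0,0,1.5,-1],[0,0,0,0,0,1.5,-1],[0,0,0,0,0,1.5,-1],[0,0,0,0,0,1.5,-1],[0,0,0,0,0,1,-1],[0,0,0,0,0,0,-1]]])

```text
t: 11.23
ee_pos: [0.5352, 0.1675, 0.3214]
orientation: [-180.0, -0.0, 166.0]
ft_force: [0.0, -0.8, 0.6]
opening: 0.0256
```

```bash
python3 look.py l9
```

```text
11.2333 [0.5352 0.1675 0.3214] [ 0.01 -0.76  0.55] [-0.078 -0.032  0.028] 0.02556212282933671
```

View pics/l9.png

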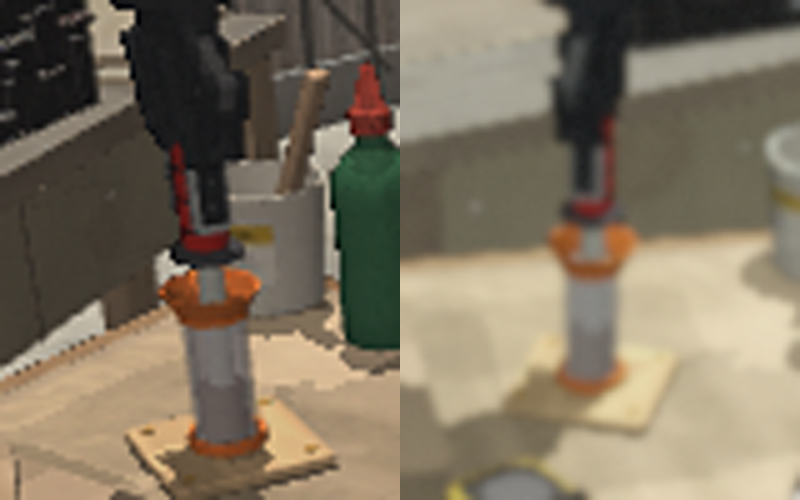

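The plug has gone down to the others in both views, and the gap is almost closed. Small steps now.

Request:
apply_moves(commands=[[[0,0,0,0,0,0.6,-1],[0,0,0,0,0,0.6,-1],[0,0,0,0,0,0.6,-1],[0,0,0,0,0,0,-1]]])

```text
t: 11.67
ee_pos: [0.5353, 0.1675, 0.3199]
orientation: [180.0, -0.0, 166.0]
ft_force: [1.8, -0.4, 1.3]
opening: 0.0253
```

Request:
apply_moves(commands=[[[0,0,0,0,0,0.5,-1],[0,0,0,0,0,0,-1]]])

```text
t: 11.83
ee_pos: [0.5353, 0.1676, 0.3194]
orientation: [180.0, 0.0, 166.0]
ft_force: [-0.9, -1.1, 2.9]
opening: 0.0251
```

Request:
apply_moves(commands=[[[0,0,0,0,0,0.6,-1],[0,0,0,0,0,0,-1]]])

```text
t: 12.0
ee_pos: [0.5354, 0.1675, 0.3192]
orientation: [180.0, 0.0, 166.0]
ft_force: [-1.4, -0.8, 6.9]
opening: 0.0254
```

Request:
apply_moves(commands=[[[0,0,0,0,0,0.6,-1],[0,0,0,0,0,0,-1]]])

```text
t: 12.17
ee_pos: [0.5355, 0.1676, 0.3191]
orientation: [180.0, 0.1, 166.0]
ft_force: [-1.4, -0.6, 11.5]
opening: 0.0257
```

Request:
apply_moves(commands=[[[0,0,0,0,0,0.6,-1],[0,0,0,0,0,0,-1]]])

```text
t: 12.33
ee_pos: [0.5356, 0.1675, 0.3191]
orientation: [180.0, 0.1, 166.0]
ft_force: [-3.8, -1.4, 16.5]
opening: 0.0253
```

Firm stop at TCP 0.319 (the expected home height), about 17 N. Holding, then unloading and opening.

Request:
apply_moves(commands=[[[0,0,0,0,0,0,-1],[0,0,0,0,0,0,-1],[0,0,0,0,0,0,-1]]])

```text
t: 12.58
ee_pos: [0.5356, 0.1675, 0.3191]
orientation: [180.0, 0.1, 166.0]
ft_force: [-2.4, -1.9, 16.2]
opening: 0.0256
```

Request:
apply_moves(commands=[[[0,0,0,0,0,-0.8,-1],[0,0,0,0,0,-0.8,-1],[0,0,0,0,0,0,-1]]])

```text
t: 12.83
ee_pos: [0.5353, 0.1676, 0.3193]
orientation: [180.0, 0.0, 166.0]
ft_force: [-1.3, 0.2, 2.9]
opening: 0.0254
```

Request:
apply_moves(commands=[[[0,0,0,0,0,0,-0.6],[0,0,0,0,0,0,-0.2],[0,0,0,0,0,0,0.2],[0,0,0,0,0,0,0.6],[0,0,0,0,0,0,1],[0,0,0,0,0,0,1],[0,0,0,0,0,0,1],[0,0,0,0,0,0,1]]])

```text
t: 13.5
ee_pos: [0.5353, 0.1675, 0.3191]
orientation: [-180.0, -0.0, 166.0]
ft_force: [0.1, 0.2, 0.6]
opening: 0.0858
```

```bash
python3 look.py l10
python3 - <<'E'
from h import *
cv2.imwrite("pics/w10.png",ctrl.camera("wrist"))
E
```

```text
13.5 [0.5353 0.1675 0.3191] [0.06 0.22 0.56] [-0.061 -0.02  -0.042] 0.08575105851633014
```

View pics/l10.png

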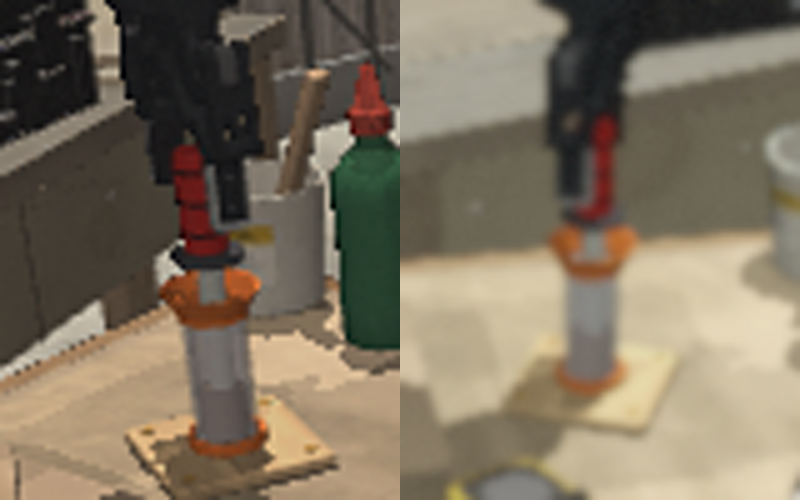

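View pics/w10.png

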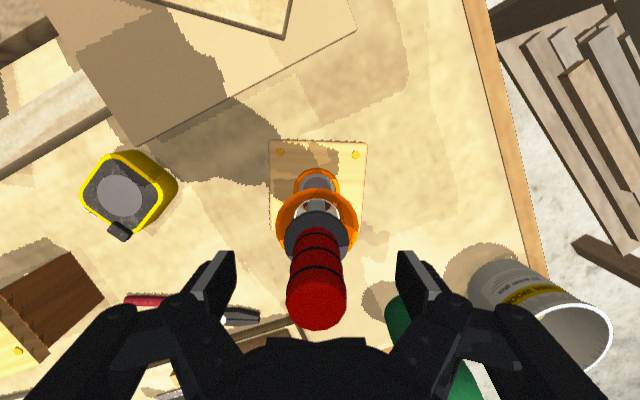

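Released: the rod stands free between the open pads, top at (316,303). Withdrawing straight up.

Request:
apply_moves(commands=[[[0,0,0,0,0,-5,1],[0,0,0,0,0,-10,1],[0,0,0,0,0,-10,1],[0,0,0,0,0,-15,1],[0,0,0,0,0,-15,1],[0,0,0,0,0,-15,1],[0,0,0,0,0,-15,1],[0,0,0,0,0,-15,1],[0,0,0,0,0,-15,1],[0,0,0,0,0,-10,1],[0,0,0,0,0,0,1],[0,0,0,0,0,0,1],[0,0,0,0,0,0,1]]])

```text
t: 14.73
ee_pos: [0.5351, 0.1675, 0.4436]
orientation: [-180.0, -0.0, 166.0]
ft_force: [0.5, -0.5, -0.9]
opening: 0.0855
```

```bash
python3 look.py l11
python3 - <<'E'
from h import *
cv2.imwrite("pics/s11.png",ctrl.camera("scene"))
E
```

```text
14.7333 [0.5351 0.1675 0.4436] [ 0.5  -0.51 -0.91] [-0.019  0.005  0.025] 0.08550991814060414
```

View pics/l11.png

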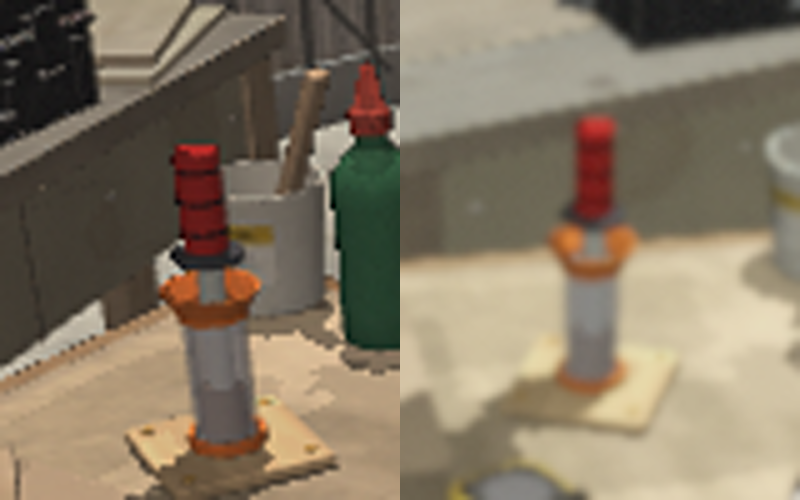

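View pics/s11.png

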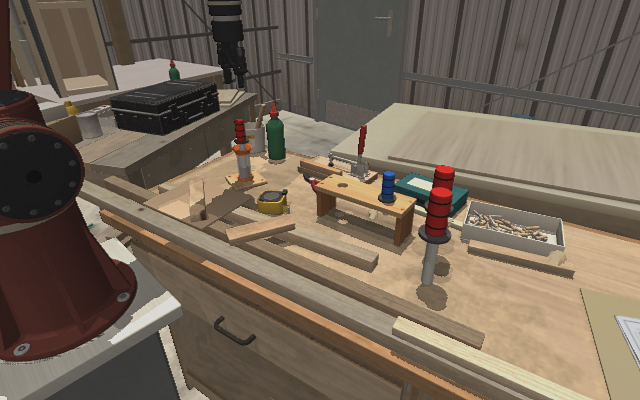

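The long rod stands upright in the tube, scene (241,150). The plugs form one dark stack with no gap, the blue rod is still in the stand at (388,187), and the gripper is clear. Handing in.

Run:
```python
from bench import ctrl
print(ctrl.finish_job(), ctrl.get_obs()["t"])
```

```text
the job is handed in; nothing more can be done
the job is handed in; nothing more can be done
```

The job is done and handed in: the jammed plug is pressed home and the long red rod stands on its own in the tube. I took the small red rod from the stand, not the two larger red rods standing on the bench.

- **Plug:** it slid down under about 4 N and stopped firmly at a TCP height of 0.319 m, which is where home was expected. I pressed it with about 16–17 N, unloaded, let go and drew straight up.
- **Last pictures:** the rod is upright, the three plugs show no gap, the blue rod is still in the stand and the gripper is clear. The clock read 14.7 s at the last reading, before the final three pictures.
- **Disagreement:** the wrist camera placed the tube and the rod about 4–5 mm further in y than the other two cameras did. All three agreed on the distance between rod and tube to within about 2 mm, and I moved by that distance.
- **Not checked:** the plug's depth after release was judged only from the pictures, and the hand-in gave no verdict.

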